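# Snap a pipe offcut home in a push-to-lock holder

## Robot

A 6-joint arm with a two-finger parallel gripper is mounted at the origin on a cart in front of the work surface, level with it; the furniture and walls round the work are solid. World frame = base frame: x ahead of the robot, y to its left, z up, the work surface at z = 0. Lengths are in m, angles in rad, forces in N, time in s.
With the tool pointing down it reaches from about 0.35 to 0.975 m from the base axis. Payload 4.9 kg.
Tool frame: the origin (TCP) lies on the centre line of the jaws, within the pads' length; the fingertips stand ahead of it and the grasp point (between the pads) is the TCP (manip.tip_extent is the z of the fingertips in the tool frame, in m); z points along the fingers, y is the line along which they close (so a half turn about z gives the same grasp; the last joint's range is limited). The gripper opens to 85 mm and grips with 20 to 120 N. Pads are 22 mm wide; open, the fingers measure 114 mm over their backs; the gripper's body (76 mm by 85 mm) begins 54 mm behind the grasp point. The pads swing forward as they close: fully open they stand 13 mm farther back than shut.
Start: joints at [1.212, 0.053, 1.613, -0, 1.476, -0.119], TCP at [0.148, 0.607, 0.25] pointing down, gripper open.
Joint ranges: [-3.01, 3.01], [-1.01, 2.22], [0.06, 2.58], [-1.02, 4.17], [0.09, 2.62], [-3.14, 3.14]. Speed limits (rad/s): [2.57, 2.57, 3.14, 3.14, 3.14, 3.14].

## Interface

Orientations are given as a unit quaternion [w, x, y, z].
In Python, from plant import manip gives the robot as it stands. The module is installed in compiled form; this text tells all that it offers.
- The arm moves only by the shell command python3 -m crank, which reads ROWS from standard input. ROWS is one flat JSON list of numbers that holds 1 to 5 rows one after another, with no inner brackets; each row has 7 numbers: the opening from 0.0 (shut) to 1.0 (fully open), then dx, dy, dz in shares of the most that a row can go, 1 being 62.5 mm, then a rotation vector rx, ry, rz in a scale on which 1.0 is pi rad; each row shifts and turns the commanded pose from where the row before left it, along the tool's axes as they then stand; what a row does not reach is not made up. A row lasts 1/8 s, in which the tool goes at most 0.0625 m and 0.188 rad, less where a joint would pass 70% of its speed; a pose out of reach is approached as far as the arm can. The fingers move at their own pace and stop on an object; the grip force is fixed at half the most. Time passes only in rows, so rows that do not move let the fingers close. It prints the time, the measured TCP pose, the force, the opening and the grip force at its end. A shift or turn number past 1, either way, is cut back to 1. Input that does not fit is refused with a message, and nothing moves.
- manip.state(): the state, without advancing time (a new reading comes with each control period).
- manip.grab_frame(name): name is "side" or "top" or "wrist"; returns (picture, depth): 384x512x3 uint8, red, green, blue; 384x512 float32, m along the optical axis (not along the pixel's ray), 0 where there is no reading.
- manip.camera_params(name): a dict with "intrinsics" (3x3 intrinsics, pixels), "xyz" and "orientation" of the camera in the world. Camera axes: x right, y down, z forward; pixel columns grow to the right and rows downward; lengths in m; the calibration is good to about 2 mm. A picture is of the moment at which its call begins: read the wrist's pose just before it. camera_params takes no time and is no camera call; for the wrist camera it gives the pose at the moment of the call.
- manip.job_done(): hands the job in; it is judged then, once.
Trained networks look in the newest picture that a camera, given by its name, has taken for a name from the list of things; names that differ only in an ending like _2 or _b are one class to them, and where a whole thing is asked for, a point or a joint stands for the part that bears it (a point fixed in the world has none). Each returns a list of dicts, best first, with "conf" (0 to 1); they miss things now and then, are a little off and sometimes report something else, mostly with a low value. They report only what shows in the picture. A call takes as long as a camera call.
- manip.look_for(camera, query): "extent" ([left, top, right, bottom] in pixels, round what is visible of it).
- manip.outline_of(camera, query): "region" (384x512 bool, what is visible of it) and "extent" ([left, top, right, bottom] in pixels, round what is visible of it).
- manip.mark_of(camera, query): "centre" ([row, column] in pixels: a listed point, or the origin of a listed thing).
The state is a dict: "time": time; "joint_pos": joint angles; "joint_vel": joint speeds; "joint_efforts": joint torques, N m; "tool_pos": TCP position; "tool_rot": TCP orientation; "contact_force": force on the tool from outside, world axes, zero at the start; "ft_torque": the same for the moment, N m; "gripper_width": opening from 0.0 (shut) to 1.0 (fully open); "grasp_force": force on a finger pad.
Only numpy, scipy, OpenCV 4.12 (cv2) and the standard library are available. Lean on these libraries where they do the work, as an engineer would, in place of code of your own. Each camera call takes 0.05 s, during which the arm holds its last target. There are 200 camera calls.

## Task

Stand the short rusty pipe offcut upright in the aluminium cup of the blue push-to-lock holder, then press it straight down by feel until the latch snaps through and the green tell-tale lever stays up, and let go. The latch is delicate: never push on the holder with more than 25 N, do not work the cup empty, and leave the other things where they are.

Things in the scene. Friction and masses are not known exactly. Their poses are not given: they have to be found in the camera images.
- pipe: Short rusty steel pipe offcut, 43 mm outside diameter, 70 mm tall, about 0.18 kg, standing on end on the table. Origin at the centre of its lower end, z up along the pipe.
- holder: Blue push-to-lock holder, screwed down. Origin at the centre of its underside, straight below the cup's middle; z up. Base plate 150 x 120 x 12 mm (x from -67 to +83 mm), dark round housing 86 mm across up to z = 38 mm; in it the aluminium cup slides straight down. Any push over 25 N on any part of the holder is a failure.
- cup_axis (a point): Fixed point on the cup's axis, 70 mm above the holder's underside; it does not move with the cup. Cup: bore 47 mm wide and 22 mm deep, mouth flared to 56 mm, 64 mm across outside. The latch's height setting and the cup's first sinking vary and are not measured: at the start the cup's inner floor is anywhere from 49 to 77 mm above the holder's underside, its rim 22 mm higher.
- housing_top (a point): Centre of the housing's top, 38 mm above the holder's underside. Latch feel: the cup first slides down 0 to 10 mm (unknown) against about 3 N of friction; then resistance climbs within 3 mm to a peak of about 13 N, fades over the next 3 to 4 mm, and the latch snaps: the cup jumps some 3 mm down by itself onto a hard stop and stays. The push then is almost nothing until it is followed to the stop.
- telltale (a joint): Angle in rad of the green tell-tale: a small lever with a green paddle (18 x 22 mm) that sticks out of a slot in the housing on the holder's +x side, its paddle 75 to 93 mm from the cup's axis, 18 to 36 mm above the table at the start. About 0 (level) at the start, up to 0.22 while the latch is being pressed, 0.30 (paddle about 14 mm higher) when it has snapped and locked.
- stub: Bystander: bright turned steel stub, 38 mm diameter, 55 mm tall, solid, standing on end. Origin at the centre of its underside.
- tin: Bystander: dull red round tin, 71 mm diameter, 102 mm tall. Origin at the centre of its underside.
- tape: Bystander: black tape measure, 62 x 75 mm, 35 mm tall, fixed to the table. Origin at the centre of its underside.
- block: Bystander: drilled steel jig block, 50 x 90 mm, 28 mm tall, lying on the table. Origin at the centre of its underside.

How it is judged:
By the outcome, as a careful person would: the job done as asked, in the order asked, and still so for the second after the job is handed in, with the robot touching nothing.
It also fails if it takes over 72 s, if anything falls off the work surface, if the arm or the gripper's body presses on something with over 40 N, if the wrist force passes 120 N, or if a joint passes its speed limit or range.

## Working session

There is one attempt and no reset: what is moved stays moved. The work goes in short steps, Python scripts to look and compute and a shell command to move; the robot and the scene stay as the last step left them, time stands still between calls to the robot, and variables do not carry over. Pictures are saved under pics/ and viewed, at most 10 in all, crops included, and the job is handed in when it is done.

```bash
mkdir -p pics
cat > h.py <<'E'
import numpy as np, cv2
from plant import manip
from scipy.spatial.transform import Rotation as R
def rot(q): return R.from_quat([q[1],q[2],q[3],q[0]]).as_matrix()
def cam(n):
    p=manip.camera_params(n); return np.array(p["intrinsics"]),np.array(p["xyz"]),rot(p["orientation"])
def cloud(n,d,mask=None):
    K,t,Rm=cam(n); m=(d>0) if mask is None else (d>0)&mask
    v,u=np.nonzero(m); z=d[m]
    return np.c_[(u-K[0,2])/K[0,0]*z,(v-K[1,2])/K[1,1]*z,z]@Rm.T+t
def proj(n,P):
    K,t,Rm=cam(n); c=(np.atleast_2d(P)-t)@Rm; return (c@K.T)[:,:2]/c[:,2:]
E
python3 - <<'E'
from h import *
s=manip.state(); print(s); print(manip.tip_extent)
ims=[]
for n in ("top","side"):
    im,d=manip.grab_frame(n); ims.append(im)
    print(n,cam(n)[1],cam(n)[2].round(2).tolist())
    for q in ("pipe","holder","telltale","stub","tin","tape","block"):
        r=manip.outline_of(n,q)
        for o in r[:2]:
            P=cloud(n,d,o["region"])
            if len(P): print(q,round(o["conf"],2),np.round(o["extent"]),len(P),np.percentile(P,[5,50,95],axis=0).round(3).tolist())
cv2.imwrite("pics/a.png",cv2.resize(np.hstack(ims),(800,300))[:,:,::-1])
E
```

```text
{'time': 0.0, 'joint_pos': array([ 1.21203136e+00,  5.33390533e-02,  1.61431831e+00, -1.41063600e-05,
        1.47600691e+00, -1.19009190e-01]), 'joint_vel': array([-0.00021516, -0.00108293,  0.00012269, -0.00042362,  0.00138088,
       -0.0001916 ]), 'joint_efforts': array([-1.51933324e-03, -3.93684769e+01, -3.70173883e+01, -2.14125048e-04,
        7.07063780e-03,  2.66836835e-06]), 'tool_pos': array([0.14821364, 0.60655772, 0.24905951]), 'tool_rot': array([-2.38272510e-04,  1.19590238e-01,  9.92822795e-01, -1.00805250e-03]), 'contact_force': array([-0.33277568,  0.49952235,  0.18644109]), 'ft_torque': array([ 0.04022657, -0.0176651 ,  0.01985482]), 'grasp_force': 0.0, 'gripper_width': 0.9956657234773737}
0.019
top [0.44463528 0.11088675 0.92222973] [[-0.02, -0.99, 0.17], [-1.0, 0.02, -0.0], [-0.0, -0.17, -0.99]]
pipe 0.58 [352. 227. 377. 248.] 400 [[0.468, -0.159, 0.006], [0.486, -0.141, 0.054], [0.503, -0.122, 0.072]]
pipe 0.23 [200. 180. 253. 251.] 3264 [[0.471, 0.109, 0.01], [0.534, 0.161, 0.014], [0.608, 0.217, 0.084]]
holder 0.56 [132. 224. 174. 254.] 880 [[0.466, 0.292, 0.011
[... 856 characters left out ...]
3], [0.543, 0.144, 0.018], [0.612, 0.209, 0.083]]
holder 0.92 [213. 149. 287. 206.] 2884 [[0.479, 0.106, 0.009], [0.542, 0.144, 0.019], [0.611, 0.205, 0.082]]
telltale 0.46 [265. 179. 288. 187.] 104 [[0.583, 0.153, 0.026], [0.612, 0.161, 0.029], [0.626, 0.17, 0.032]]
stub 0.64 [274. 237. 292. 268.] 566 [[0.589, -0.073, 0.008], [0.603, -0.068, 0.045], [0.618, -0.044, 0.057]]
tin 0.65 [190. 202. 233. 268.] 2182 [[0.436, -0.058, 0.007], [0.467, -0.047, 0.079], [0.497, -0.003, 0.103]]
tape 0.61 [318. 218. 351. 256.] 1051 [[0.68, -0.032, 0.008], [0.707, -0.014, 0.034], [0.735, 0.026, 0.037]]
block 0.84 [212. 128. 242. 158.] 591 [[0.468, 0.288, 0.006], [0.495, 0.324, 0.028], [0.523, 0.372, 0.031]]
```

View pics/a.png

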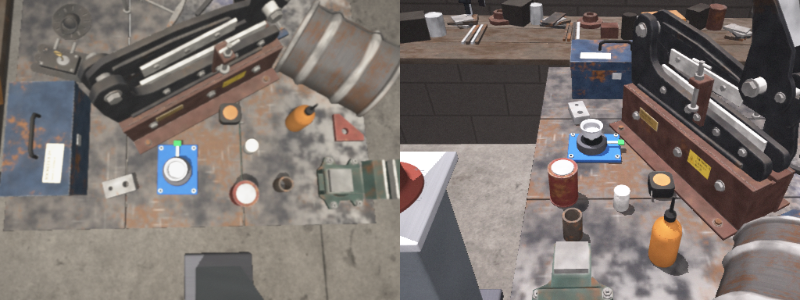

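Top view (left half): the holder with its cup is at about (178,168), the pipe at (284,183), the tin at (244,192) and the stub at (252,145). The shear and vise are the solid surroundings. Next I'll fit the circles and check clearances.

```bash
cat >> h.py <<'E'
from scipy.optimize import least_squares
def circ(P,r=None):
    c=P[:,:2].mean(0)
    if r is None:
        s=least_squares(lambda p:np.hypot(P[:,0]-p[0],P[:,1]-p[1])-p[2],[*c,.03],loss="soft_l1",f_scale=.002)
    else:
        s=least_squares(lambda p:np.hypot(P[:,0]-p[0],P[:,1]-p[1])-r,c,loss="soft_l1",f_scale=.002)
    return s.x.round(4), round(float(np.sqrt(np.mean(s.fun**2))),4)
def near(P,x,y,r,z0,z1): return P[(np.hypot(P[:,0]-x,P[:,1]-y)<r)&(P[:,2]>z0)&(P[:,2]<z1)]
E
python3 - <<'E'
from h import *
G={}
for n in ("top","side"):
    im,d=manip.grab_frame(n); P=cloud(n,d); 
    print(n)
    r=near(P,.488,-.142,.04,.055,.09); zt=np.percentile(r[:,2],95); print("pipe rim z",zt,len(r), circ(r[r[:,2]>zt-.006]))
    b=near(P,.488,-.142,.04,.01,.055); print("pipe wall",len(b),circ(b,.0215))
    r=near(P,.536,.155,.05,.06,.12); zt=np.percentile(r[:,2],90); print("cup rim z",zt,r[:,2].max(),len(r),circ(r[r[:,2]>zt-.004]),np.ptp(r[:,:2],axis=0))
    r=near(P,.536,.155,.06,.034,.042); print("housing",len(r),circ(r,.043))
    for q in ("holder","cup_axis","housing_top","telltale","pipe"):
        K,t,Rm=cam(n)
        for o in manip.mark_of(n,q)[:1]:
            v,u=o["centre"]; ray=Rm@np.linalg.solve(K,[u,v,1]); z={"cup_axis":.07,"housing_top":.038,"telltale":.027}.get(q,0)
            print(q,round(o["conf"],2),(t+ray*(z-t[2])/ray[2]).round(4))
    G[n]=P
P=np.vstack([G["top"],G["side"]])
# height map 4cm cells
for x in np.arange(.70,.30,-.04):
    row=[]
    for y in np.arange(.34,-.36,-.04):
        m=(abs(P[:,0]-x)<.02)&(abs(P[:,1]-y)<.02); row.append("%4d"%(1000*P[m,2].max()) if m.any() else "   -")
    print("%.2f"%x," ".join(row))
E
```

```text
top
pipe rim z 0.07289475776233634 201 (array([ 0.486 , -0.1419,  0.0189]), 0.0016)
pipe wall 176 (array([ 0.4858, -0.1399]), 0.0028)
cup rim z 0.08592697157681956 0.0892887927582241 656 (array([0.5314, 0.1641, 0.0284]), 0.0018) [0.06084952 0.06053376]
housing 434 (array([0.5362, 0.1672]), 0.0056)
holder 0.89 [0.5319 0.1596 0.    ]
cup_axis 0.65 [0.4822 0.316  0.07  ]
housing_top 0.75 [ 0.4833 -0.14    0.038 ]Traceback (most recent call last):
  File "<stdin>", line 12, in <module>
ValueError: it knows: block, cup_axis, holder, housing_top, pipe, stub, tape, tin
```

Run:
```python
from h import *
G={}
K,t,Rm=cam("top")
for n in ("top","side"):
    im,d=manip.grab_frame(n); P=cloud(n,d); K,t,Rm=cam(n)
    print(n)
    if n=="side":
        r=near(P,.488,-.142,.04,.055,.09); zt=np.percentile(r[:,2],95); print("pipe rim z",zt,len(r), circ(r[r[:,2]>zt-.006]))
        b=near(P,.488,-.142,.04,.01,.055); print("pipe wall",len(b),circ(b,.0215))
        r=near(P,.536,.16,.05,.06,.12); zt=np.percentile(r[:,2],90); print("cup rim z",zt,r[:,2].max(),len(r),circ(r[r[:,2]>zt-.004]),np.ptp(r[:,:2],axis=0))
        for q in ("holder","cup_axis","housing_top","pipe"):
            for o in manip.mark_of(n,q)[:1]:
                v,u=o["centre"]; ray=Rm@np.linalg.solve(K,[u,v,1]); z={"cup_axis":.07,"housing_top":.038}.get(q,0)
                print(q,round(o["conf"],2),(t+ray*(z-t[2])/ray[2]).round(4))
    # blue plate centre
    hsv=cv2.cvtColor(im,cv2.COLOR_RGB2HSV); m=(hsv[...,0]>95)&(hsv[...,0]<125)&(hsv[...,1]>150)
    b=near(cloud(n,d,m),.536,.16,.11,.004,.02); (c,s,a)=cv2.minAreaRect(b[:,:2].astype(np.float32)); print("plate",np.round(c,4),np.round(s,3),a)
    g=(hsv[...,0]>45)&(hsv[...,0]<85)&(hsv[...,1]>120); b=near(cloud(n,d,g),.6,.16,.06,.01,.07); print("green",len(b),np.median(b,0).round(4))
    G[n]=P
    # pixel-based rim: bright ellipse
P=np.vstack([G["top"],G["side"]])
for x in np.arange(.70,.30,-.04):
    row=[]
    for y in np.arange(.34,-.36,-.04):
        m=(abs(P[:,0]-x)<.02)&(abs(P[:,1]-y)<.02); row.append("%4d"%(1000*P[m,2].max()) if m.any() else "   -")
    print("%.2f"%x," ".join(row))
im,_=manip.grab_frame("top"); cv2.imwrite("pics/b.png",cv2.resize(im[165:275,180:400],(800,400),interpolation=cv2.INTER_CUBIC)[:,:,::-1])
```

```text
top
plate [0.5392 0.164 ] [0.114 0.144] 88.8625259399414
green 58 [0.6149 0.1618 0.0296]
side
pipe rim z 0.07164958818135436 428 (array([ 0.4903, -0.1427,  0.0188]), 0.0018)
pipe wall 536 (array([ 0.4902, -0.1416]), 0.0025)
cup rim z 0.08530429356103296 0.08925160140228827 584 (array([0.5357, 0.164 , 0.0285]), 0.0021) [0.06068843 0.0650416 ]
holder 0.93 [0.5393 0.167  0.    ]
cup_axis 0.6 [0.5373 0.1674 0.07  ]
pipe 0.63 [ 0.4889 -0.1408  0.    ]
plate [0.5437 0.1617] [0.12  0.148] 88.83769989013672
green 52 [0.6197 0.1591 0.0299]
0.70  351  362  360  247  221  139   16   16   38   38   22    4    5  186  186    3   21   20
0.66  331  352  351  148  132   15   13    4   37   37   23    4    4  186  186    4   19   20
0.62    4  138  137   19   32   33   20    4    4   57   59    5    5    5    4    4   20   20
0.58    3   14   15   18   87   88   21    4    4   56   58    4    4    5    4   15   32    9
0.54   29   32    5   41   88   89   34    5    3    4    6    5    4    4  104  119  118  139
0.50   32   33    4   40   89   89   19    5  103  105  103    4   73   72  104  121  121  140
0.46   32   31    5   21   16   20   21    4  104  107  106    4   74   71  105  121  121  140
0.42    4    4    5    4    4    4    4    5  101  104  101    4    5    5    5   20   34   22
0.38    5    4    5    5    4    4    5    4    5    4    5    4    6    4    4    4    6    3
0.34    -    -    -    -    -    -    -    -    -    -    -    - -840 -844    -    -    -    -
```

View pics/b.png

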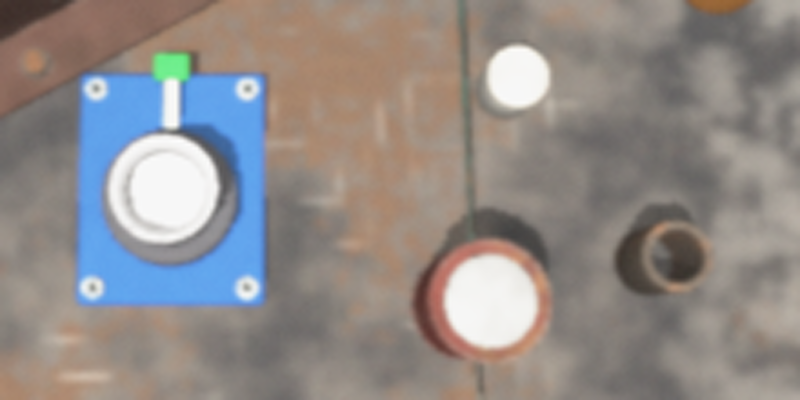

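The crop shows the cup at about (165,188), an upright pipe at (678,256), the tin at (490,300) and nothing between them. Both cameras put the cup at pipe + (0.0454, 0.306). The rim is about 84 mm up, so the floor is near 62 mm. I'll turn the tool so it closes along world x, which keeps clear of the vise and tin, then go above the pipe.

Units first: shifts go in shares of 62.5 mm and turns go in shares of pi rad. So 0.1664 rad is 0.053.

```bash
echo '[1,0,0,0,0,0,0.053,1,0,0,0,0,0,0.053,1,0,0,0,0,0,0.053,1,0,0,0,0,0,0.053]' | python3 -m crank && echo '[1,0,0,0,0,0,0.053,1,0,0,0,0,0,0.053,1,0,0,0,0,0,0.053,1,0,0,0,0,0,0.053,1,0,0,0,0,0,0]' | python3 -m crank
```

```text
time: 1.85
tool_pos: [0.1485, 0.6071, 0.2503]
tool_rot: [0.0, 0.44, 0.898, 0.0]
contact_force: [0.4, -0.1, 0.4]
gripper_width: 1.0
grasp_force: 0.0
time: 2.48
tool_pos: [0.1484, 0.6071, 0.2503]
tool_rot: [-0.0, 0.707, 0.708, 0.0]
contact_force: [0.3, 0.3, -0.8]
gripper_width: 0.999
grasp_force: 0.0
```

Scaled: -0.05 m is -0.8, 0.0227 m is 0.3632.

```bash
echo '[1,-0.8,0.3632,0,0,0,0,1,-0.8,0.3632,0,0,0,0,1,-0.8,0.3632,0,0,0,0,1,-0.8,0.3632,0,0,0,0,1,-0.8,0.3632,0,0,0,0]' | python3 -m crank && echo '[1,-0.8,0.3632,0,0,0,0,1,-0.8,0.3632,0,0,0,0,1,-0.8,0.3632,0,0,0,0,1,-0.8,0.3632,0,0,0,0,1,-0.8,0.3632,0,0,0,0]' | python3 -m crank && echo '[1,-0.8,0.3632,0,0,0,0,1,-0.8,0.3632,0,0,0,0,1,-0.8,0.3632,0,0,0,0,1,-0.8,0.3632,0,0,0,0,1,0,0,0,0,0,0]' | python3 -m crank
python3 - <<'E'
from h import *
s=manip.state(); im,d=manip.grab_frame("wrist"); print(s["tool_pos"])
print(cam("wrist")); P=cloud("wrist",d)
for o in manip.outline_of("wrist","pipe")[:1]:
    Q=cloud("wrist",d,o["region"]); print(o["conf"],o["extent"]); zt=np.percentile(Q[:,2],90); print(zt,circ(Q[Q[:,2]>zt-.006]))
cv2.imwrite("pics/c.png",im[:,:,::-1])
E
```

```text
time: 3.1
tool_pos: [0.2623, 0.3556, 0.2505]
tool_rot: [0.0, 0.706, 0.708, 0.0]
contact_force: [0.3, 0.2, 0.8]
gripper_width: 0.999
grasp_force: 0.0
time: 3.72
tool_pos: [0.3758, 0.1054, 0.2507]
tool_rot: [0.0, 0.706, 0.708, 0.001]
contact_force: [0.4, 0.4, -0.3]
gripper_width: 1.0
grasp_force: 0.0
time: 4.35
tool_pos: [0.4667, -0.0958, 0.2502]
tool_rot: [-0.0, 0.708, 0.706, -0.0]
contact_force: [-0.8, 0.7, 0.3]
gripper_width: 1.004
grasp_force: 0.0
[ 0.4667046  -0.09576158  0.25019762]
(array([[313.31157477,   0.        , 255.47196509],
       [  0.        , 313.31157477, 194.23622229],
       [  0.        ,   0.        ,   1.        ]]), array([ 0.46694008, -0.0186493 ,  0.37371729]), array([[ 9.99999965e-01, -2.22928761e-04,  1.45467351e-04],
       [-1.71245584e-04, -9.57143713e-01, -2.89613336e-01],
       [ 2.03796302e-04,  2.89613300e-01, -9.57143717e-01]]))
0.74 [256.0, 185.7, 296.3, 242.6]
0.07012250654387231 (array([ 0.4883, -0.1366,  0.0188]), 0.0017)
```

View pics/c.png

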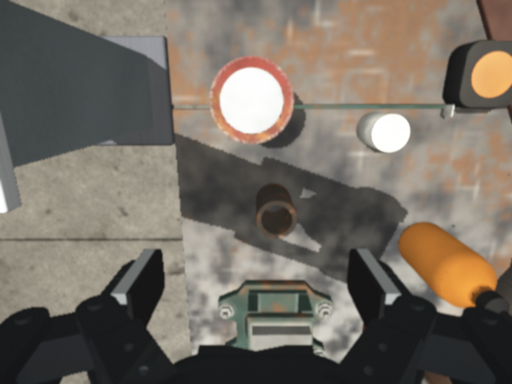

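The wrist view shows the pipe upright at (275,215) between the two fingers, with the tin at (252,100) clear of them. It puts the pipe at x = 0.488, which agrees with the other cameras. I'll line up and descend to TCP z of about 0.055.

Scaled: 0.05 m is 0.8, -0.0442 m is -0.7072.

```bash
echo '[1,-0.7072,0.3408,0,0,0,0,1,0,0,0.8,0,0,0,1,0,0,0.8,0,0,0,1,0,0,0.8,0,0,0,1,0,0,0,0,0,0]' | python3 -m crank && echo '[1,0,0,0.4,0,0,0,1,0,0,0.32,0,0,0,1,0,0,0,0,0,0]' | python3 -m crank
python3 - <<'E'
from h import *
s=manip.state(); im,d=manip.grab_frame("side"); print(s["tool_pos"])
cv2.imwrite("pics/d.png",cv2.resize(im[180:340,150:330],(720,560),interpolation=cv2.INTER_CUBIC)[:,:,::-1])
E
```

```text
time: 5.08
tool_pos: [0.4839, -0.1343, 0.0961]
tool_rot: [-0.005, 0.706, 0.708, -0.002]
contact_force: [-0.4, -0.8, 0.1]
gripper_width: 1.0
grasp_force: 0.0
time: 5.45
tool_pos: [0.4878, -0.1366, 0.0566]
tool_rot: [0.0, 0.707, 0.708, 0.0]
contact_force: [-0.9, -0.4, 0.5]
gripper_width: 0.999
grasp_force: 0.0
[ 0.48777271 -0.136572    0.05655221]
```

View pics/d.png

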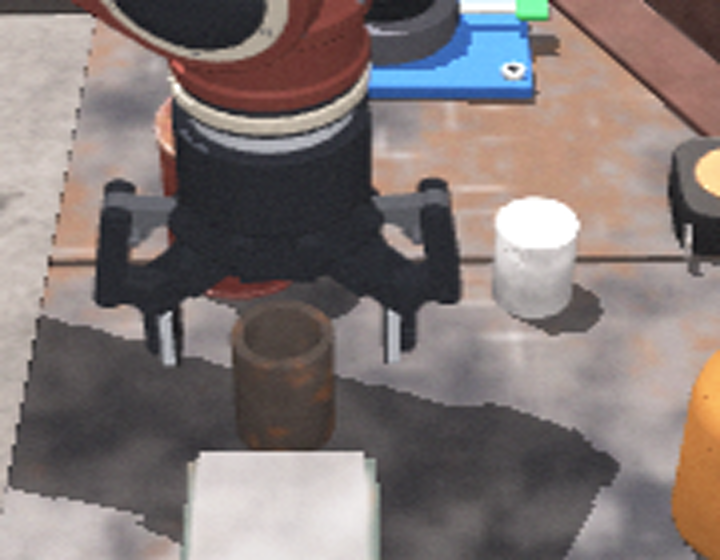

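The side view shows the pipe at (283,375) between the finger pads at 165 and 393, so it is centred. I'll shift 3 mm in y and close.

Scaled: -0.003 m is -0.048.

```bash
echo '[1,-0.048,0,0,0,0,0,0,0,0,0,0,0,0,0,0,0,0,0,0,0,0,0,0,0,0,0,0,0,0,0,0,0,0,0]' | python3 -m crank && echo '[0,0,0,0,0,0,0,0,0,0,0,0,0,0,0,0,0,0,0,0,0,0,0,0,0,0,0,0]' | python3 -m crank
```

```text
time: 6.12
tool_pos: [0.4879, -0.1404, 0.056]
tool_rot: [0.0, 0.707, 0.707, 0.0]
contact_force: [0.2, 0.2, 3.7]
gripper_width: 0.486
grasp_force: 60.8
time: 6.62
tool_pos: [0.4879, -0.1404, 0.056]
tool_rot: [0.0, 0.707, 0.707, 0.0]
contact_force: [0.3, -0.8, 5.9]
gripper_width: 0.49
grasp_force: 61.0
```

```bash
echo '[0,0,0,-0.48,0,0,0,0,0,0,-0.64,0,0,0,0,0,0,-0.64,0,0,0,0,0,0,-0.64,0,0,0,0,0,0,0,0,0,0]' | python3 -m crank && echo '[0,0.544,0.0808,0,0,0,0,0,0.544,0.0808,0,0,0,0,0,0.544,0.0808,0,0,0,0,0,0.544,0.0808,0,0,0,0,0,0.544,0.0808,0,0,0,0]' | python3 -m crank && echo '[0,0.544,0.0808,0,0,0,0,0,0.544,0.0808,0,0,0,0,0,0.544,0.0808,0,0,0,0,0,0.544,0.0808,0,0,0,0,0,0,0,0,0,0,0]' | python3 -m crank && echo '[0,0,0,0,0,0,0,0,0,0,0,0,0,0]' | python3 -m crank
cat > m.py <<'E'
from h import *
s=manip.state(); T=s["tool_pos"]; print("T",T.round(4),s["contact_force"].round(2),s["gripper_width"])
out=[]
for n in ("top","side"):
    im,d=manip.grab_frame(n); print(n)
    for q in ("pipe","holder"):
        for o in manip.outline_of(n,q)[:1]:
            P=cloud(n,d,o["region"]); print(q,round(o["conf"],2),np.round(o["extent"]),len(P))
            if q=="pipe": 
                P=near(P,T[0],T[1],.05,T[2]-.06,T[2]-.018)
                if len(P)>20: print("wall",P[:,2].min(),circ(P,.0215))
            else:
                P=near(P,.5335,.164,.05,.06,.1)
                if len(P)>20: zt=np.percentile(P[:,2],90); r=P[P[:,2]>zt-.004]; print("rim",zt,len(r),circ(r,.0285))
    out.append(im)
u=[proj(n,T-[0,0,.07])[0].astype(int) for n in ("top","side")]
cr=[cv2.resize(i[c[1]-70:c[1]+70,c[0]-50:c[0]+50],(400,560),interpolation=cv2.INTER_CUBIC) for i,c in zip(out,u)]
import sys; cv2.imwrite(sys.argv[1],np.hstack(cr)[:,:,::-1])
E
python3 m.py pics/e.png
```

```text
time: 7.25
tool_pos: [0.4889, -0.1408, 0.2082]
tool_rot: [0.003, 0.707, 0.707, 0.001]
contact_force: [0.4, -1.0, -2.7]
gripper_width: 0.484
grasp_force: 61.6
time: 7.88
tool_pos: [0.5111, 0.031, 0.2018]
tool_rot: [-0.002, 0.707, 0.707, -0.002]
contact_force: [0.4, 0.4, -2.4]
gripper_width: 0.487
grasp_force: 61.5
time: 8.5
tool_pos: [0.5314, 0.1673, 0.2018]
tool_rot: [-0.002, 0.706, 0.708, -0.002]
contact_force: [-0.9, 0.1, -2.2]
gripper_width: 0.487
grasp_force: 61.5
time: 8.75
tool_pos: [0.5324, 0.1649, 0.2042]
tool_rot: [-0.0, 0.708, 0.707, -0.001]
contact_force: [0.6, -0.1, -2.6]
gripper_width: 0.489
grasp_force: 61.5
T [0.5324 0.1649 0.2042] [ 0.64 -0.13 -2.65] 0.48883954920681516
top
holder 0.83 [202. 184. 250. 253.] 1031
rim 0.08606172114836907 66 (array([0.5314, 0.164 ]), 0.0019)
side
pipe 0.88 [235.  98. 256. 138.] 810
wall 0.15016033332938972 (array([0.5351, 0.1644]), 0.0011)
holder 0.7 [218. 154. 285. 208.] 2813
rim 0.08489336919052609 145 (array([0.5356, 0.163 ]), 0.0019)
```

View pics/e.png

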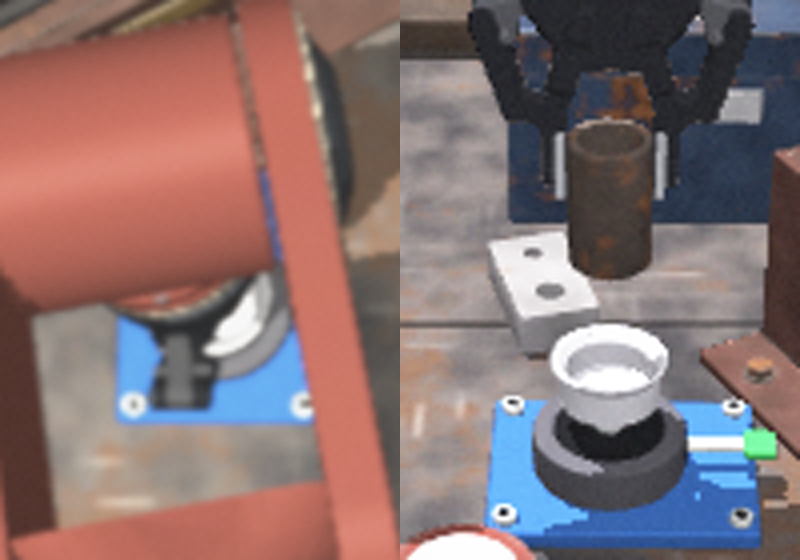

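The side crop shows the pipe upright in the grip at (610,200), right over the cup at (610,360). Measured misalignment is under 1 mm. The tell-tale is level at (760,443). I'll descend to just above the rim, then go in small steps.

Scaled: 0.02 m is 0.32, 0.0005 m is 0.008.

```bash
echo '[0,0,0.008,0.32,0,0,0,0,0,0,0.32,0,0,0,0,0,0,0.16,0,0,0,0,0,0,0.08,0,0,0,0,0,0,0,0,0,0]' | python3 -m crank && echo '[0,0,0,0.032,0,0,0,0,0,0,0,0,0,0]' | python3 -m crank && python3 m.py pics/f.png
```

```text
time: 9.68
tool_pos: [0.5333, 0.1658, 0.1499]
tool_rot: [-0.0, 0.707, 0.707, -0.0]
contact_force: [-0.1, -0.1, -1.8]
gripper_width: 0.487
grasp_force: 61.5
time: 9.93
tool_pos: [0.5337, 0.1659, 0.1488]
tool_rot: [0.0, 0.707, 0.707, 0.0]
contact_force: [0.2, 0.3, -1.9]
gripper_width: 0.485
grasp_force: 61.5
T [0.5337 0.1659 0.1488] [ 0.17  0.3  -1.87] 0.48534163356784626
top
holder 0.84 [202. 203. 249. 250.] 853
rim 0.08686402267417795 41 (array([0.531 , 0.1635]), 0.0014)
side
pipe 0.58 [236. 123. 256. 163.] 738
wall 0.0928553735162796 (array([0.536 , 0.1653]), 0.0012)
holder 0.81 [214. 154. 287. 212.] 2782
rim 0.08533490311599497 106 (array([0.5356, 0.1642]), 0.0023)
```

View pics/f.png

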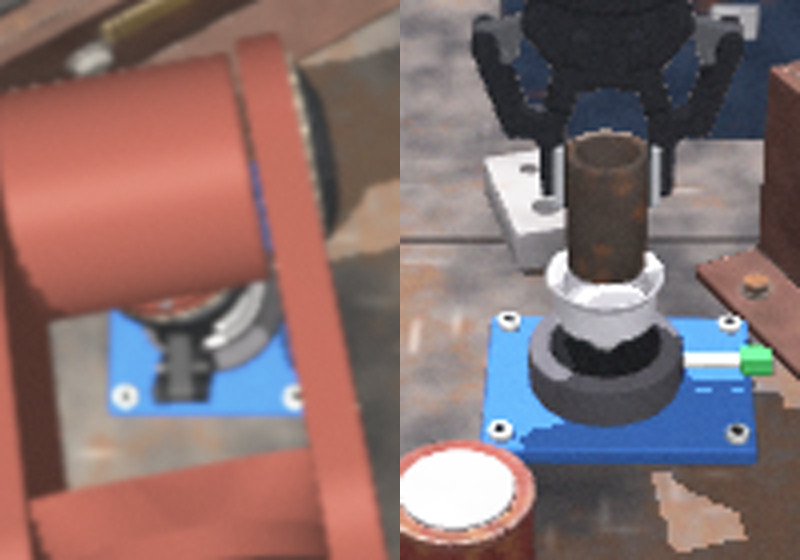

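The pipe's foot is 8 mm above the rim at (605,275), centred in the cup mouth to within about 0.5 mm. Going in with 2 mm steps while watching the force; baseline Fz is about -1.9 N.

Scaled: 0.003 m is 0.048, 0.002 m is 0.032.

```bash
echo '[0,0,0,0.048,0,0,0,0,0,0,0.048,0,0,0,0,0,0,0.032,0,0,0,0,0,0,0,0,0,0]' | python3 -m crank && echo '[0,0,0,0.032,0,0,0,0,0,0,0.032,0,0,0,0,0,0,0,0,0,0]' | python3 -m crank
```

```text
time: 10.72
tool_pos: [0.5332, 0.1658, 0.1399]
tool_rot: [-0.0, 0.707, 0.707, -0.0]
contact_force: [-0.1, -0.5, -1.9]
gripper_width: 0.488
grasp_force: 61.5
time: 11.1
tool_pos: [0.5332, 0.1658, 0.136]
tool_rot: [-0.0, 0.707, 0.707, -0.0]
contact_force: [-0.7, -0.1, -1.8]
gripper_width: 0.486
grasp_force: 61.5
```

Scaled: 0.002 m is 0.032.

```bash
echo '[0,0,0,0.032,0,0,0,0,0,0,0.032,0,0,0,0,0,0,0,0,0,0]' | python3 -m crank
```

```text
time: 11.48
tool_pos: [0.5332, 0.1658, 0.132]
tool_rot: [-0.0, 0.707, 0.707, -0.0]
contact_force: [-0.7, -0.3, -2.0]
gripper_width: 0.487
grasp_force: 61.5
```

Scaled: 0.002 m is 0.032.

```bash
echo '[0,0,0,0.032,0,0,0,0,0,0,0.032,0,0,0,0,0,0,0,0,0,0]' | python3 -m crank
```

```text
time: 11.85
tool_pos: [0.5332, 0.1658, 0.128]
tool_rot: [-0.0, 0.707, 0.707, -0.0]
contact_force: [-0.4, 0.2, -2.0]
gripper_width: 0.484
grasp_force: 61.5
```

Scaled: 0.002 m is 0.032.

```bash
echo '[0,0,0,0.032,0,0,0,0,0,0,0,0,0,0]' | python3 -m crank
```

```text
time: 12.1
tool_pos: [0.5333, 0.1658, 0.1261]
tool_rot: [-0.0, 0.707, 0.707, -0.0]
contact_force: [-0.4, -1.0, -2.5]
gripper_width: 0.488
grasp_force: 61.5
```

Scaled: 0.002 m is 0.032.

```bash
echo '[0,0,0,0.032,0,0,0,0,0,0,0,0,0,0]' | python3 -m crank
```

```text
time: 12.35
tool_pos: [0.5332, 0.1658, 0.124]
tool_rot: [-0.0, 0.707, 0.707, -0.0]
contact_force: [-0.4, 0.1, -2.5]
gripper_width: 0.489
grasp_force: 61.5
```

The foot is 16 mm down inside the bore with no side load. Now 1 mm steps to find the floor.

Scaled: 0.002 m is 0.032.

```bash
echo '[0,0,0,0.032,0,0,0,0,0,0,0,0,0,0]' | python3 -m crank
```

```text
time: 12.6
tool_pos: [0.5332, 0.1658, 0.122]
tool_rot: [-0.0, 0.707, 0.707, -0.0]
contact_force: [0.4, 0.5, -2.2]
gripper_width: 0.484
grasp_force: 61.5
```

Scaled: 0.001 m is 0.016.

```bash
echo '[0,0,0,0.016,0,0,0,0,0,0,0,0,0,0]' | python3 -m crank
```

```text
time: 12.85
tool_pos: [0.5333, 0.1658, 0.1212]
tool_rot: [-0.0, 0.707, 0.707, -0.0]
contact_force: [-0.2, 0.3, -2.3]
gripper_width: 0.489
grasp_force: 61.5
```

Scaled: 0.001 m is 0.016.

```bash
echo '[0,0,0,0.016,0,0,0,0,0,0,0,0,0,0]' | python3 -m crank
```

```text
time: 13.1
tool_pos: [0.5333, 0.1658, 0.1202]
tool_rot: [-0.0, 0.707, 0.707, -0.0]
contact_force: [0.2, 0.4, -2.4]
gripper_width: 0.488
grasp_force: 61.5
```

Scaled: 0.001 m is 0.016.

```bash
echo '[0,0,0,0.016,0,0,0,0,0,0,0,0,0,0]' | python3 -m crank
```

```text
time: 13.35
tool_pos: [0.5335, 0.1658, 0.1193]
tool_rot: [0.0, 0.707, 0.707, 0.0]
contact_force: [-1.7, 0.3, -2.9]
gripper_width: 0.481
grasp_force: 61.5
```

Scaled: 0.001 m is 0.016.

```bash
echo '[0,0,0,0.016,0,0,0,0,0,0,0,0,0,0]' | python3 -m crank
```

```text
time: 13.6
tool_pos: [0.5335, 0.1658, 0.1186]
tool_rot: [0.0, 0.707, 0.707, 0.0]
contact_force: [-0.3, 0.0, -0.2]
gripper_width: 0.486
grasp_force: 61.8
```

Scaled: 0.001 m is 0.016.

```bash
echo '[0,0,0,0.016,0,0,0,0,0,0,0,0,0,0]' | python3 -m crank
```

```text
time: 13.85
tool_pos: [0.5335, 0.1659, 0.1173]
tool_rot: [0.0, 0.707, 0.707, 0.0]
contact_force: [-0.9, -0.3, -0.3]
gripper_width: 0.492
grasp_force: 61.8
```

Scaled: 0.001 m is 0.016.

```bash
echo '[0,0,0,0.016,0,0,0,0,0,0,0,0,0,0]' | python3 -m crank
```

```text
time: 14.1
tool_pos: [0.5335, 0.1658, 0.1163]
tool_rot: [0.0, 0.707, 0.707, 0.0]
contact_force: [0.8, 0.1, -1.1]
gripper_width: 0.489
grasp_force: 61.8
```

The pipe touched the floor at T = 0.1188 and the cup is sliding at 2–3 N. Continuing with single 1 mm steps.

Scaled: 0.001 m is 0.016.

```bash
echo '[0,0,0,0.016,0,0,0,0,0,0,0,0,0,0]' | python3 -m crank
```

```text
time: 14.35
tool_pos: [0.5334, 0.1658, 0.1152]
tool_rot: [0.0, 0.707, 0.707, 0.0]
contact_force: [0.3, -0.4, -0.3]
gripper_width: 0.483
grasp_force: 61.8
```

Scaled: 0.001 m is 0.016.

```bash
echo '[0,0,0,0.016,0,0,0,0,0,0,0,0,0,0]' | python3 -m crank
```

```text
time: 14.6
tool_pos: [0.5334, 0.1658, 0.1142]
tool_rot: [0.0, 0.707, 0.707, 0.0]
contact_force: [0.1, -0.2, -1.1]
gripper_width: 0.482
grasp_force: 61.8
```

Scaled: 0.001 m is 0.016.

```bash
echo '[0,0,0,0.016,0,0,0,0,0,0,0,0,0,0]' | python3 -m crank
```

```text
time: 14.85
tool_pos: [0.5334, 0.1658, 0.1132]
tool_rot: [0.0, 0.707, 0.707, 0.0]
contact_force: [0.8, -0.7, 0.0]
gripper_width: 0.487
grasp_force: 61.8
```

Scaled: 0.001 m is 0.016.

```bash
echo '[0,0,0,0.016,0,0,0,0,0,0,0,0,0,0]' | python3 -m crank
```

```text
time: 15.1
tool_pos: [0.5335, 0.1659, 0.1129]
tool_rot: [0.0, 0.707, 0.707, 0.0]
contact_force: [-1.8, 0.2, 4.1]
gripper_width: 0.488
grasp_force: 62.2
```

Scaled: 0.001 m is 0.016.

```bash
echo '[0,0,0,0.016,0,0,0,0,0,0,0,0,0,0]' | python3 -m crank
```

```text
time: 15.35
tool_pos: [0.5336, 0.1659, 0.1121]
tool_rot: [0.0, 0.707, 0.707, 0.0]
contact_force: [-1.8, -0.5, 5.9]
gripper_width: 0.489
grasp_force: 62.4
```

Scaled: 0.001 m is 0.016.

```bash
echo '[0,0,0,0.016,0,0,0,0,0,0,0,0,0,0]' | python3 -m crank
```

```text
time: 15.6
tool_pos: [0.5336, 0.1659, 0.1115]
tool_rot: [0.0, 0.707, 0.707, 0.0]
contact_force: [-3.0, 0.2, 8.2]
gripper_width: 0.485
grasp_force: 62.6
```

Scaled: 0.001 m is 0.016.

```bash
echo '[0,0,0,0.016,0,0,0,0,0,0,0,0,0,0]' | python3 -m crank
```

```text
time: 15.85
tool_pos: [0.5336, 0.1659, 0.1108]
tool_rot: [0.0, 0.707, 0.707, 0.0]
contact_force: [-4.0, -1.4, 9.7]
gripper_width: 0.484
grasp_force: 62.8
```

The resistance is climbing as described, at about 12 N of push. There is a small side force in -x, so I'll ease 0.5 mm that way and continue.

Scaled: -0.0005 m is -0.008.

```bash
echo '[0,0,-0.008,0.008,0,0,0,0,0,0,0,0,0,0]' | python3 -m crank
```

```text
time: 16.1
tool_pos: [0.5336, 0.1659, 0.1107]
tool_rot: [0.0, 0.707, 0.707, 0.0]
contact_force: [-4.2, -1.4, 9.9]
gripper_width: 0.485
grasp_force: 62.8
```

Scaled: 0.001 m is 0.016.

```bash
echo '[0,0,0,0.016,0,0,0,0,0,0,0,0,0,0]' | python3 -m crank
```

```text
time: 16.35
tool_pos: [0.5336, 0.1659, 0.1098]
tool_rot: [0.0, 0.707, 0.707, 0.0]
contact_force: [-3.7, 0.1, 11.6]
gripper_width: 0.485
grasp_force: 63.0
```

Scaled: 0.001 m is 0.016.

```bash
echo '[0,0,0,0.016,0,0,0,0,0,0,0,0,0,0]' | python3 -m crank
```

```text
time: 16.6
tool_pos: [0.5336, 0.1659, 0.1088]
tool_rot: [0.0, 0.707, 0.707, 0.0]
contact_force: [-3.6, -1.1, 10.7]
gripper_width: 0.484
grasp_force: 63.0
```

Past the peak: about 13.5 N of push, now fading. Continue until it snaps.

Scaled: 0.001 m is 0.016.

```bash
echo '[0,0,0,0.016,0,0,0,0,0,0,0,0,0,0]' | python3 -m crank
```

```text
time: 16.85
tool_pos: [0.5335, 0.1659, 0.1073]
tool_rot: [0.0, 0.707, 0.707, 0.0]
contact_force: [-1.6, -1.2, 7.2]
gripper_width: 0.487
grasp_force: 62.5
```

Scaled: 0.001 m is 0.016.

```bash
echo '[0,0,0,0.016,0,0,0,0,0,0,0,0,0,0]' | python3 -m crank
```

```text
time: 17.1
tool_pos: [0.533, 0.1658, 0.1045]
tool_rot: [0.0, 0.707, 0.707, 0.0]
contact_force: [0.8, 0.3, -2.4]
gripper_width: 0.488
grasp_force: 61.5
```

Scaled: 0.001 m is 0.016.

```bash
echo '[0,0,0,0.016,0,0,0,0,0,0,0,0,0,0]' | python3 -m crank
```

```text
time: 17.35
tool_pos: [0.5326, 0.1658, 0.1035]
tool_rot: [-0.0, 0.707, 0.707, -0.0]
contact_force: [-1.1, 0.1, 1.7]
gripper_width: 0.489
grasp_force: 61.9
```

The force dropped to free hanging, so the latch has snapped, and the next step met the stop at T = 0.1035. I'll check the tell-tale before letting go.

```bash
cat > tt.py <<'E'
from h import *
import sys
for n in ("side",):
    im,d=manip.grab_frame(n); hsv=cv2.cvtColor(im,cv2.COLOR_RGB2HSV)
    g=(hsv[...,0]>45)&(hsv[...,0]<85)&(hsv[...,1]>120); b=near(cloud(n,d,g),.6,.16,.06,.01,.09); print("green",len(b),np.median(b,0).round(4),b[:,2].max() if len(b) else 0)
    cv2.imwrite(sys.argv[1],cv2.resize(im[90:230,190:310],(600,600),interpolation=cv2.INTER_CUBIC)[:,:,::-1])
print(manip.state()["contact_force"])
E
python3 tt.py pics/g.png
```

```text
green 52 [0.6171 0.1605 0.0444] 0.0482192601245961
[0.60295448 0.51422037 0.65920753]
```

View pics/g.png

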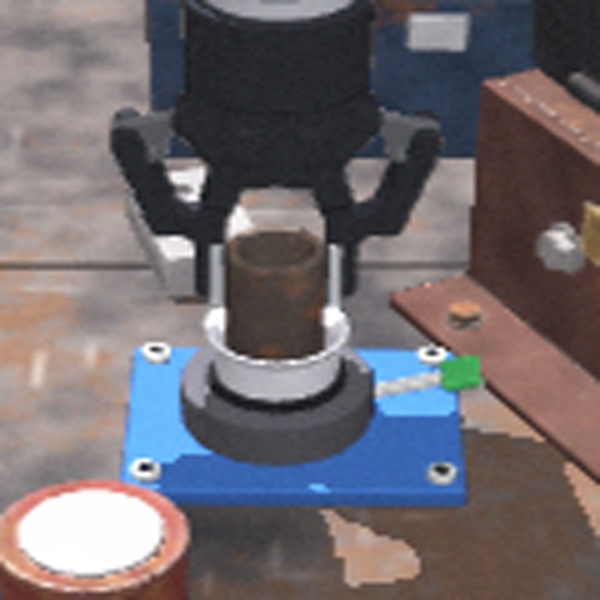

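The tell-tale paddle at (460,373) is up about 14.5 mm, so the latch is locked with the pipe upright and seated at (275,300). Releasing and retreating straight up.

Scaled: -0.04 m is -0.64, -0.03 m is -0.48.

```bash
echo '[1,0,0,0,0,0,0,1,0,0,0,0,0,0,1,0,0,0,0,0,0,1,0,0,0,0,0,0,1,0,0,0,0,0,0]' | python3 -m crank && echo '[1,0,0,-0.32,0,0,0,1,0,0,-0.48,0,0,0,1,0,0,-0.64,0,0,0,1,0,0,-0.64,0,0,0,1,0,0,0,0,0,0]' | python3 -m crank && echo '[1,0,0,0,0,0,0,1,0,0,0,0,0,0,1,0,0,0,0,0,0,1,0,0,0,0,0,0]' | python3 -m crank && python3 tt.py pics/i.png
```

```text
time: 18.02
tool_pos: [0.5329, 0.1658, 0.1038]
tool_rot: [0.0, 0.707, 0.707, 0.0]
contact_force: [-0.7, -0.2, 0.4]
gripper_width: 0.998
grasp_force: 0.0
time: 18.65
tool_pos: [0.5355, 0.1663, 0.2405]
tool_rot: [0.003, 0.707, 0.707, 0.004]
contact_force: [0.7, 0.5, -0.2]
gripper_width: 0.999
grasp_force: 0.0
time: 19.15
tool_pos: [0.5326, 0.1658, 0.233]
tool_rot: [-0.0, 0.707, 0.707, -0.001]
contact_force: [0.3, 0.9, -1.0]
gripper_width: 1.001
grasp_force: 0.0
green 49 [0.617  0.1594 0.0445] 0.04840843992216548
[-0.31802545 -0.13713957  0.00506417]
```

View pics/i.png

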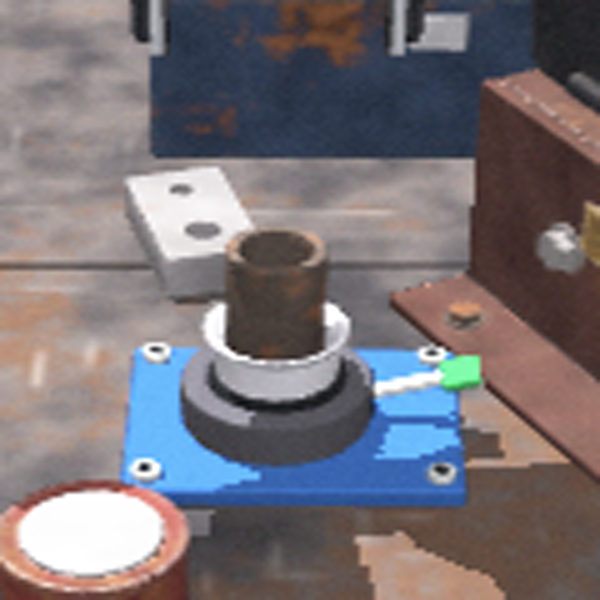

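The pipe stands upright in the cup at (275,295), the tell-tale at (460,373) stays up, and the gripper is clear above. Handing in.

```bash
python3 -c "
from plant import manip
print(manip.job_done())"
```

```text
the job is handed in; nothing more can be done
None
```

The pipe stands upright in the cup with the latch snapped and the green tell-tale staying up; the highest push I read was about 13.5 N, the gripper is clear, and the job was handed in at about 19 s (no verdict was returned).

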